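# Clamp a flanged bush in the gauging fixture and draw its plug gauge part-way

### The job

Gently slide the fixture's jaw shut by its blue tab until the brass bush is pressed between the two jaws - the tab is sprung, so push on for a few millimetres after the jaw has stopped against the bush - and leave it shut. Then take the plug gauge by its black handle and draw it straight up out of the bush until the red ring on its shank is fully clear of the bush's rim while the yellow ring below it is still hidden in the bore. Do not tear the bush out of the jaws or disturb the things lying round about; the program finishes while you are still holding the gauge there, upright and still.

Things in the scene. Friction and masses are not known exactly. Their poses are not given: they have to be found in the camera images.
- fixture: grey gauging fixture fixed to the bench, base 90 x 216 x 14 mm. Origin at its underside, below the bush when clamped; z up, local y runs along it from the fixed jaw (steel, clamping face at y = -30 mm) towards the sliding jaw and blue tab. The base reaches from y = -66 to +150 mm. Position and yaw vary.
- jaw: steel sliding jaw with the blue tab. Origin at the foot of its clamping face (50 mm wide, looks to fixture -y); fully shut on the bush it is at y = +30 mm in the fixture; starts 12 to 36 mm further open. About 2 N sliding friction, stays where left. Closing, it pushes the bush home; then 6 mm lips of both jaws, 9.4 mm above the base, hook over the flange and keep the bush down (1.4 mm play).
- jaw_tab (a point): grip point of the blue tab of the sliding jaw: middle of the tab, 18 mm below its top. The tab is 14 mm thick along the fixture's y, 30 mm wide, top 74 mm above the bench, on a beam whose top is 25 mm above the bench; 95 mm from the fixture's origin when shut and let go. It is sprung on the jaw along y: gives 1 mm per 2 N, at most 8 mm, and springs back when let go.
- bush: loose brass bush, 0.2 kg: square flange 60 x 60 x 8 mm lying on the fixture's base between low guides, up to 6 mm short of the fixed jaw; round boss of 40 mm diameter, total height 50 mm, vertical bore of 21.6 mm. Origin at the centre of its underside, z up. Sprung pads in the bore drag on the gauge's shank with some newtons, enough to lift an unclamped bush.
- bush_rim (a point): centre of the bush's upper rim, 50 mm above its underside (64 mm above the bench).
- plug: loose plug gauge, about 0.2 kg: steel shank 20 mm diameter, 45 mm long, down in the bore; above it a 30 mm collar, 6 mm thick, resting on the bush's rim at the start; then a black handle. Origin at the axis, underside of the collar; z up. Red ring 10 to 16 mm below the origin, yellow ring 30 to 36 mm below it, so the origin must end 16 to 30 mm above the rim.
- plug_handle (a point): middle of the plug gauge's round black handle (24 mm diameter, 50 mm long, vertical); 31 mm above the plug's origin.
- tape_measure: yellow pocket tape measure, 34x79x58 mm, origin under its centre; leave it alone.
- wheel_0: single black caster wheel lying flat, 68 mm across, 17 mm tall, origin under its centre; leave it alone.
- brush: flat wooden paint brush lying on the bench, 39x204x18 mm, origin under its centre; leave it alone.
Not all that is in view belongs to the job. Of the things shaped like the plug, the steel one is meant.

How it is judged (in metres and radians):
On the way:
1. the bush is pressed between both jaws (jaw within 2 mm of fully shut, more than 3 N) with the gauge still home in it (contact force between jaw and bush above 3 N and y of jaw in the frame of fixture below 0.032 m and z of plug in the frame of bush_rim below 0.006 m), for 0.2 s.
At the end, for the whole second after the job is handed in: The gripper holds the gauge (more than 5 N), its collar 15.5 to 30.5 mm above the bush's rim (red ring out, yellow ring hidden), within 0.09 rad of the bore's line and still (under 10 mm/s); the jaw is shut within 3 mm and the bush sits on the base within 4 mm, upright (z of plug in the frame of bush_rim between 0.0155 and 0.0305 m and angle between the z axis of plug and the z axis of bush, either way round below 0.09 rad and angle between plug's own z axis and vertical below 0.1 rad and contact force between the fingers and plug above 5 N and linear speed of plug below 0.01 m/s and y of jaw in the frame of fixture below 0.033 m and z of bush in the frame of fixture below 0.018 m and angle between bush's own z axis and vertical below 0.08 rad); the arm keeps its last pose, push and grip.
It fails at once if the gauge is drawn out beyond 40 mm (z of plug in the frame of bush_rim above 0.04 m).
It fails at once if the bush is torn up out of the jaws (10 mm) (z of bush in the frame of fixture above 0.024 m).
It fails at once if the sliding jaw squeezes the bush with more than 60 N (contact force between jaw and bush above 60 N).
It fails at once if a bystander is moved by more than 30 mm (distance of any of tape_measure, wheel_0, brush from where it was at the start of the episode above 0.03 m).
It also fails if it takes over 48 s, if anything falls off the work surface, if the arm or the gripper's body presses on something with over 40 N, if the wrist force passes 120 N, or if a joint passes its speed limit or range.

### The arm

A 6-joint arm with a two-finger parallel gripper is mounted at the origin on a cart in front of the work surface, level with it; the furniture and walls round the work are solid. World frame = base frame: x ahead of the robot, y to its left, z up, the work surface at z = 0. Lengths are in mm, angles in rad, forces in N, time in s.
With the tool pointing down it reaches from about 375 to 975 mm from the base axis. Payload 3.8 kg.
Tool frame: the origin (TCP) lies at the very end of the fingers, on their centre line; the grasp point (between the pads) lies 19 mm behind it (robot.pinch_z is the distance from the TCP to the grasp point, in mm); y points along the fingers, z is the direction in which the jaws open and shut, and the axes are right-handed (so a half turn about y gives the same grasp; the last joint's range is limited). The gripper opens to 88 mm and grips with 3 to 60 N. Pads are 18 mm wide; open, the fingers measure 123 mm over their backs; the gripper's body (75 mm by 187 mm) begins 45 mm behind the grasp point.
Start: joints at [-1.263, 0.264, 1.604, -0, 1.274, -0.037], TCP at [228.15, -635.268, 238.706] pointing down, gripper open.
Joint ranges: [-2.63, 2.63], [-0.94, 2.18], [0.31, 2.57], [-1.31, 4.45], [0, 2.66], [-2.55, 2.55]. Speed limits (rad/s): [2.57, 2.57, 3.14, 3.14, 3.14, 3.14].

### API

Orientations are given as a unit quaternion [w, x, y, z].
In Python, from cell import robot gives the robot as it stands. The module is installed in compiled form; this text tells all that it offers.
- The arm moves only by the tool servo_tool, never from a script. Its argument "plan" is a list of rows, each a list of 2 entries, a list of its own where there are three numbers: the shift along the tool's x, y, z in mm, then the turn about the tool's y in rad. In form: [[[dx, dy, dz], twist], ...]. A call has 1 to 8 rows; each row shifts and turns the commanded pose from where the row before left it, along the tool's axes as they then stand; what a row does not reach is not made up. A row lasts 1/10 s, in which the tool goes at most 50 mm and 8.59 degrees, less where a joint would pass 70% of its speed; a pose out of reach is approached as far as the arm can. A call with a gripper value outside its range is refused whole. "fingers" is the opening, from 0 (shut) to 1 (fully open), set as the call begins (left out, the last holds). The fingers move at their own pace and stop on an object; "grip_force" is the grip in N (left out, the last holds). Time passes only in rows, so rows that do not move let the fingers close. It gives the time, the measured TCP pose, the force and the opening at its end, in the units of the state.
- robot.read_state(): the state, without advancing time (a new reading comes with each control period).
- robot.grab_frame(name): name is "scene" or "side" or "wrist"; returns a dict with "image" (480x640x3 uint8, red, green, blue), "K" (3x3 intrinsics, pixels), "extrinsics" (4x4, takes a point from world to camera coordinates). Camera axes: x right, y down, z forward; pixel columns grow to the right and rows downward; lengths in mm; the calibration is good to about 2 mm. A picture is of the moment at which its call begins. There is no depth.
- robot.job_done(): hands the job in, once; it reports no verdict.
The state is a dict: "clock": time; "qpos": joint angles; "dq": joint speeds; "joint_efforts": joint torques, N m; "eef_pos": TCP position; "tcp_rot": TCP orientation; "ft_force": force on the tool from outside, world axes, zero at the start; "wrist_torque": the same for the moment, N m; "grip_width": finger opening in mm.
Only numpy, scipy, OpenCV 4.12 (cv2) and the standard library are available. Lean on these libraries where they do the work, as an engineer would, in place of code of your own. Each camera call takes 0.05 s, during which the arm holds its last target. There are 200 camera calls.

## Working session

There is one attempt and no reset: what is moved stays moved. The work goes in short steps, Python scripts to look and compute and a tool call to move; the robot and the scene stay as the last step left them, time stands still between calls to the robot, and variables do not carry over. Pictures are saved under pics/ and viewed, about 8 in all and at most 12, crops included, and the job is handed in when it is done.

Besides the shell and the picture viewer there is one more tool, called after ">>>" as a command line: name --argument value ..., lists and objects as JSON in quotes. servo_tool: Moves the arm, as the interface text tells. Its arguments: {"type":"object","properties":{"plan":{"type":"array","items":{"type":"array"}},"fingers":{"type":"number"},"grip_force":{"type":"number"}},"required":["plan"]}

```bash
mkdir -p pics
cat > h.py <<'E'
import numpy as np, cv2
from cell import robot
def snap(n,f):
    r=robot.grab_frame(n); cv2.imwrite('pics/'+f,r['image'][:,:,::-1]); np.savez('pics/'+f[:-4],K=r['K'],E=r['extrinsics']); return r
def ray(f,uv):
    d=np.load('pics/'+f+'.npz'); E=d['E']; R=E[:3,:3]; c=-R.T@E[:3,3]
    v=R.T@np.linalg.inv(d['K'])@np.array([*uv,1.]); return c,v
def atz(f,uv,z):
    c,v=ray(f,uv); return c+v*(z-c[2])/v[2]
def proj(f,p):
    d=np.load('pics/'+f+'.npz'); q=d['K']@(d['E'][:3,:3]@np.array(p,float)+d['E'][:3,3]); return q[:2]/q[2]
def R(q):
    from scipy.spatial.transform import Rotation as S
    return S.from_quat([*q[1:],q[0]]).as_matrix()
E
python3 - <<'E'
from h import *
snap('scene','a.png');snap('side','b.png')
s=robot.read_state();print(s);print(R(s['tcp_rot']).round(3),robot.pinch_z)
E
```

```text
{'clock': 0.1, 'qpos': array([-1.26288476e+00,  2.64653709e-01,  1.60520581e+00, -2.73021229e-05,
        1.27370156e+00, -3.69226317e-02]), 'dq': array([-7.56241036e-04, -6.05806869e-04, -2.69437375e-03, -2.85737828e-05,
       -2.12504521e-03,  9.79229041e-04]), 'joint_efforts': array([ 6.44631273e-04, -5.03619075e+01, -3.58071613e+01,  7.30872341e-02,
        2.33378465e-02, -6.55039867e-05]), 'eef_pos': array([ 227.96239996, -634.67340977,  237.5458298 ]), 'tcp_rot': array([ 0.12121373, -0.12142003,  0.69730997, -0.69593334]), 'ft_force': array([-0.5093023 , -0.14268411,  0.29212901]), 'wrist_torque': array([-0.00239733, -0.02231336, -0.03471468]), 'grip_width': 88.07215819837647}
[[-0.941 -0.001  0.338]
 [-0.338  0.002 -0.941]
 [-0.    -1.    -0.002]] 18.700000000000003
```

View pics/a.png

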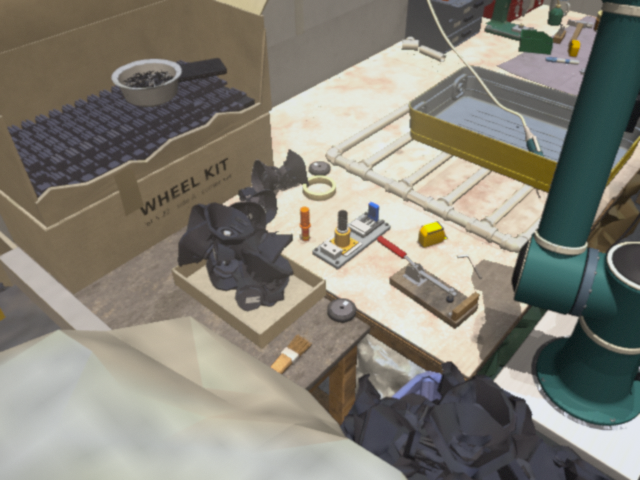

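View pics/b.png

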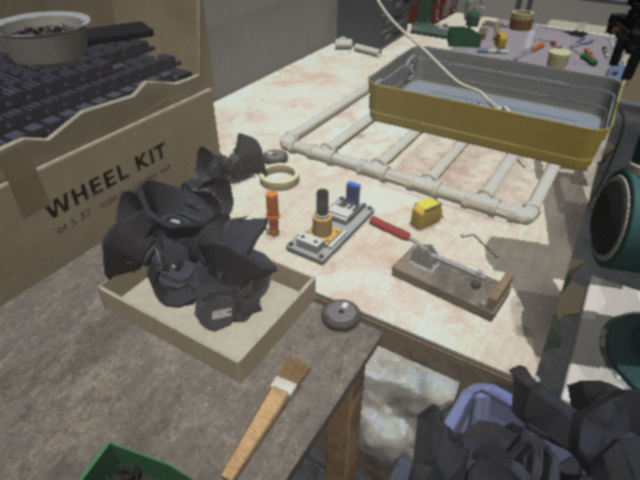

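The fixture is at about (350,238) in the scene view and (332,225) in the side view, with the black-handled plug at (342,220)/(322,200). The blue tab is at (374,210)/(353,190). The orange plug is a decoy. I'll enlarge both views.

Run:
```python
from h import *
a=cv2.imread('pics/a.png')[190:280,295:415];b=cv2.imread('pics/b.png')[170:270,270:390]
A=cv2.resize(a,None,fx=6,fy=6,interpolation=2);B=cv2.resize(b,None,fx=6,fy=6,interpolation=2)
cv2.imwrite('pics/a2.png',A);cv2.imwrite('pics/b2.png',B)
```

```text
(no output)
```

View pics/a2.png

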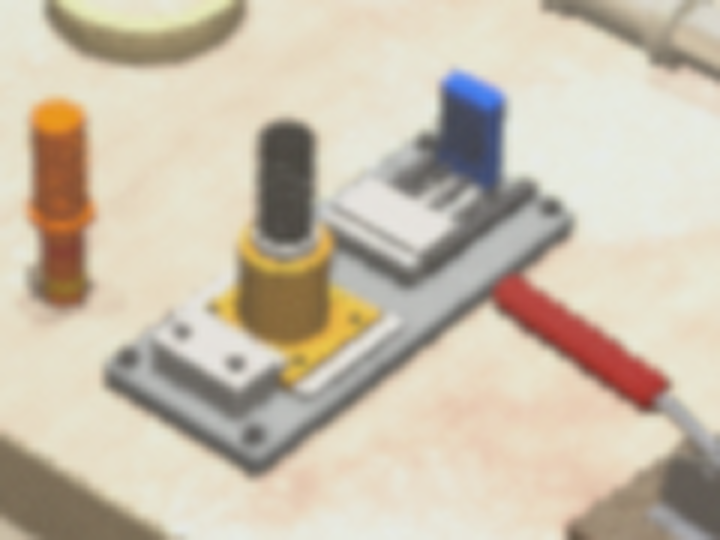

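View pics/b2.png

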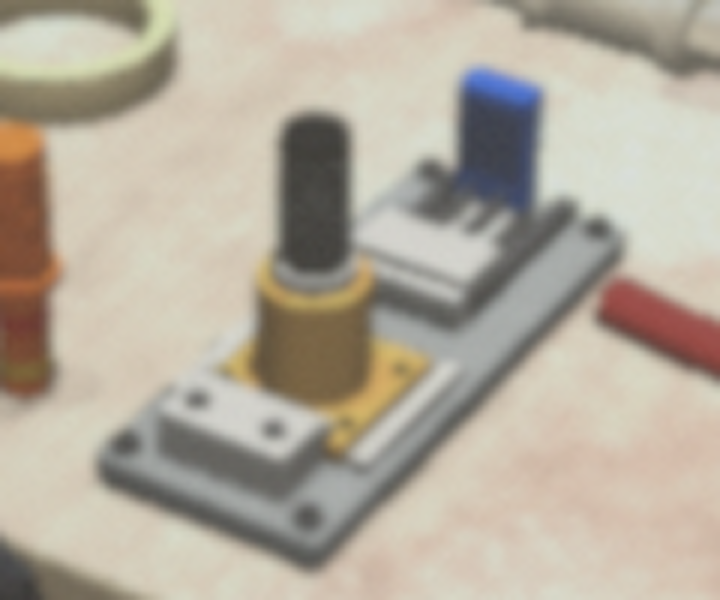

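The crops show three base corners: a2 (108,370), (258,460), (572,215) and b2 (103,462), (316,558), (620,240). The handle top is at a2 (287,130) and b2 (316,124), and the tab top at a2 (474,87) and b2 (503,86).

Run:
```python
from h import *
from scipy.optimize import least_squares
ca=lambda p:((p[0]+.5)/6-.5+295,(p[1]+.5)/6-.5+190)
cb=lambda p:((p[0]+.5)/6-.5+270,(p[1]+.5)/6-.5+170)
P={'L':((108,370),(103,462),14),'F':((258,460),(316,558),14),'Rt':((572,215),(620,240),14),'plug':((287,130),(316,124),120),'tab':((474,87),(503,86),74)}
for k,(p,q,z) in P.items(): print(k,atz('a',ca(p),z).round(1),atz('b',cb(q),z).round(1))
# fit: x,y,yaw fixture, plug y, tab y, in fixture
def res(t):
    x,y,w,pl,tb=t; c,s=np.cos(w),np.sin(w)
    T=lambda lx,ly,z:[x+c*lx-s*ly,y+s*lx+c*ly,z]
    sg=1 if F else -1
    pts={'L':T(-45*sg,-66,14),'F':T(45*sg,-66,14),'Rt':T(45*sg,150,14),'plug':T(0,pl,120),'tab':T(0,tb,74)}
    r=[]
    for k,(p,q,z) in P.items(): r+=list(proj('a',pts[k])-ca(p))+list(proj('b',pts[k])-cb(q))
    return np.array(r)
L=np.mean([atz('a',ca(P['L'][0]),14),atz('b',cb(P['L'][1]),14)],0);Fp=np.mean([atz('a',ca(P['F'][0]),14),atz('b',cb(P['F'][1]),14)],0);Rt=np.mean([atz('a',ca(P['Rt'][0]),14),atz('b',cb(P['Rt'][1]),14)],0)
d=Rt-Fp;yaw=np.arctan2(-d[0],d[1]);print('len',np.linalg.norm(d),np.linalg.norm(L-Fp),yaw)
for F in (1,0):
    o=least_squares(res,[*((L+Rt)/2)[:2],yaw,0,120]);print(F,o.x.round(3),o.cost,o.fun.round(1))
for n in ('a','b'):
    d=np.load(f'pics/{n}.npz');print((-d['E'][:3,:3].T@d['E'][:3,3]).round())
```

```text
L [685.5  89.7  14. ] [686.5  89.7  14. ]
F [601.4  90.6  14. ] [600.6  94.8  14. ]
Rt [ 597.1 -121.8   14. ] [ 597.7 -118.6   14. ]
plug [647.6  18.3 120. ] [648.3  17.  120. ]
tab [ 641.9 -103.8   74. ] [ 641.7 -103.3   74. ]
len 212.90998691444716 85.03969451621859 3.1246291379575766
1 [644.332  25.779   3.131   5.959 129.964] 7.5544364740955094 [-1.7 -0.5 -1.9 -0.2 -0.   0.6  0.9 -0.6  0.2 -0.4  1.  -1.1  0.6  0.8
  1.   1.2 -0.2 -0.2 -0.3 -0.3]
0 [636.537  14.678   2.638 -10.851  78.594] 2389.849500338515 [ 15.6  10.8  23.2  10.9 -21.4 -26.4 -33.4 -29.4   1.7  -4.    1.6  -5.
   0.3   2.1   1.    2.6   1.7  15.8   7.3  16.5]
[-54. 876. 989.]
[239. 705. 622.]
```

>>> servo_tool --plan '[[[-39.5, 2.7, -22.6], 0], [[-39.5, 2.7, -22.6], 0], [[-39.5, 2.7, -22.6], 0], [[-39.5, 2.7, -22.6], 0], [[-39.5, 2.7, -22.6], 0], [[-39.5, 2.7, -22.6], 0], [[-39.5, 2.7, -22.6], 0]]' --fingers 0 --grip_force 20

```text
clock: 0.8
eef_pos: [435.6, -391.1, 219.3]
tcp_rot: [0.121, -0.121, 0.697, -0.696]
ft_force: [0.9, -0.8, 0.9]
grip_width: 34.3
```

>>> servo_tool --plan '[[[-39.5, 2.7, -22.6], 0], [[-39.5, 2.7, -22.6], 0], [[-39.5, 2.7, -22.6], 0], [[-39.5, 2.7, -22.6], 0], [[-39.5, 2.7, -22.6], 0], [[-39.5, 2.7, -22.6], 0], [[-39.5, 2.7, -22.6], 0]]'

```text
clock: 1.5
eef_pos: [642.3, -148.8, 200.2]
tcp_rot: [0.121, -0.122, 0.697, -0.697]
ft_force: [-0.1, -0.2, 0.4]
grip_width: 0.5
```

>>> servo_tool --plan '[[[0, 0, 0], -0.14], [[0, 0, 0], -0.14], [[0, 0, 0], -0.14], [[0, 0, 0], -0.14], [[0, 0, 0], -0.14], [[0, 0, 0], -0.14], [[0, 0, 0], -0.14], [[0, 0, 0], -0.14]]'

```text
clock: 2.3
eef_pos: [641.2, -150.4, 200.2]
tcp_rot: [0.474, -0.475, 0.525, -0.524]
ft_force: [-0.1, 0.3, 0.2]
grip_width: 0.8
```

>>> servo_tool --plan '[[[0, 0, 0], -0.106], [[0, 0, 0], 0], [[0, 0, 0], 0]]'

```text
clock: 2.6
eef_pos: [641.4, -150.5, 200.4]
tcp_rot: [0.499, -0.499, 0.501, -0.5]
ft_force: [0.7, 0.5, 0.6]
grip_width: 0.6
```

Run:
```python
from h import *
r=snap('wrist','w.png')
s=robot.read_state();print(s['clock'],s['eef_pos'],s['qpos'].round(2));print(R(s['tcp_rot']).round(3))
E=r['extrinsics'];print((-E[:3,:3].T@E[:3,3]).round(),E[:3,:3].round(2))
```

```text
2.65 [ 641.45444601 -150.52904742  200.52829153] [-0.27  0.26  1.68  0.    1.2  -0.27]
[[-0.002 -0.001  1.   ]
 [-1.     0.    -0.002]
 [-0.    -1.    -0.001]]
[642. -66. 345.] [[ 1.   -0.   -0.  ]
 [-0.   -0.95  0.32]
 [-0.   -0.32 -0.95]]
```

View pics/w.png

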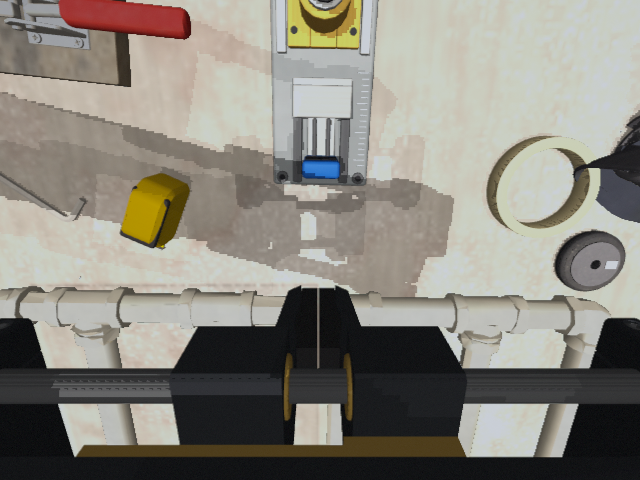

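The wrist view shows the fixture straight ahead. The tab top is at about (321,161), the base's near corners at (274,183) and (367,184), and the edges higher up at (276,60) and (376,60).

Run:
```python
from h import *
for n,p,z in [('tab',(321,161),74),('tabbacktop',(321,164),74),('nl',(274,183),14),('nr',(367,184),14),('l60',(276,60),14),('r60',(376,60),14)]: print(n,atz('w',p,z).round(1))
```

```text
tab [644.1 -97.2  74. ]
tabbacktop [644.1 -99.5  74. ]
nl [ 599.2 -124.8   14. ]
nr [ 689.  -126.1   14. ]
l60 [605.6 -18.   14. ]
r60 [692.2 -18.3  14. ]
```

>>> servo_tool --plan '[[[0, 40, 2], 0.03], [[0, 40, 0], 0], [[0, 40, 0], 0], [[0, 38, 0], 0], [[-8, 0, 0], 0], [[-8, 0, 0], 0], [[-5, 0, 0], 0], [[0, 0, 0], 0]]'

```text
clock: 3.45
eef_pos: [646.6, -129.0, 46.1]
tcp_rot: [-0.494, 0.492, -0.506, 0.509]
ft_force: [0.8, 0.4, -0.1]
grip_width: 0.5
```

>>> servo_tool --plan '[[[-4, 0, 0], 0], [[-4, 0, 0], 0], [[-4, 0, 0], 0], [[-4, 0, 0], 0], [[0, 0, 0], 0]]'

```text
clock: 3.95
eef_pos: [645.1, -113.3, 43.2]
tcp_rot: [-0.493, 0.492, -0.507, 0.508]
ft_force: [1.4, -1.6, 0.5]
grip_width: 0.6
```

>>> servo_tool --plan '[[[-4, 0, 0], 0], [[-4, 0, 0], 0], [[-4, 0, 0], 0], [[0, 0, 0], 0]]'

```text
clock: 4.35
eef_pos: [645.1, -100.9, 42.7]
tcp_rot: [0.493, -0.492, 0.508, -0.507]
ft_force: [0.9, -1.2, 0.7]
grip_width: 0.5
```

>>> servo_tool --plan '[[[-3, 0, 0], 0], [[-3, 0, 0], 0], [[-3, 0, 0], 0], [[-3, 0, 0], 0], [[0, 0, 0], 0]]'

```text
clock: 4.85
eef_pos: [645.3, -89.5, 42.8]
tcp_rot: [-0.492, 0.493, -0.507, 0.507]
ft_force: [0.1, -3.7, -0.7]
grip_width: 0.3
```

>>> servo_tool --plan '[[[-2, 0, 0], 0], [[-2, 0, 0], 0], [[-2, 0, 0], 0], [[0, 0, 0], 0]]'

```text
clock: 5.25
eef_pos: [645.5, -84.9, 42.8]
tcp_rot: [-0.492, 0.493, -0.507, 0.508]
ft_force: [-0.9, -8.2, -0.1]
grip_width: 0.4
```

>>> servo_tool --plan '[[[-1.5, 0, 0], 0], [[0, 0, 0], 0], [[0, 0, 0], 0], [[0, 0, 0], 0]]'

```text
clock: 5.65
eef_pos: [645.5, -84.1, 42.9]
tcp_rot: [-0.492, 0.493, -0.507, 0.508]
ft_force: [-0.8, -8.9, -0.4]
grip_width: 0.3
```

>>> servo_tool --plan '[[[-1, 0, 0], 0], [[0, 0, 0], 0], [[0, 0, 0], 0], [[0, 0, 0], 0]]'

```text
clock: 6.05
eef_pos: [645.5, -83.5, 42.8]
tcp_rot: [-0.492, 0.494, -0.507, 0.508]
ft_force: [-0.3, -10.0, -0.2]
grip_width: 0.6
```

Run:
```python
from h import *
r=snap('wrist','w2.png')
r=snap('side','b3.png')
b=cv2.imread('pics/b3.png')[150:270,260:400];w=cv2.imread('pics/w2.png')
B=cv2.resize(b,(560,480),interpolation=2)
cv2.imwrite('pics/m.png',np.hstack([cv2.resize(w[:,150:490],(0,0),fx=.7,fy=1)[:, :240],B]))
```

```text
(no output)
```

View pics/m.png

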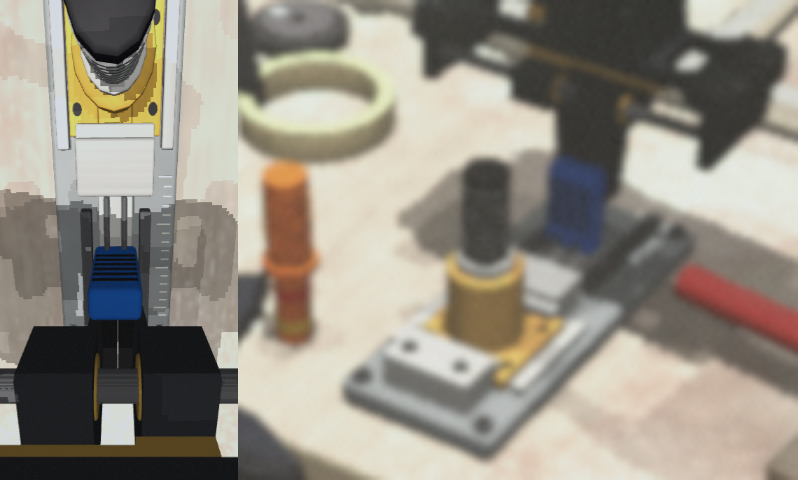

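Left: the jaw's white block is against the flange. Right: the jaw is by the bush. The force has risen to 10 N. I'll push a little more, then measure the plug's and bush's position.

>>> servo_tool --plan '[[[-1.5, 0, 0], 0], [[-1.5, 0, 0], 0], [[0, 0, 0], 0], [[0, 0, 0], 0], [[0, 0, 0], 0], [[0, 0, 0], 0]]'

```text
clock: 6.75
eef_pos: [645.5, -81.6, 42.9]
tcp_rot: [-0.491, 0.494, -0.506, 0.508]
ft_force: [-0.6, -14.8, -0.7]
grip_width: 0.8
```

Run:
```python
from h import *
s=robot.read_state();print(s['eef_pos'],s['ft_force'])
snap('scene','a3.png');snap('side','b4.png')
for p in [(648,17.5,120),(648,23.5,120)]: print(proj('a',p),proj('b',p))
def cr(n,y,x): return cv2.resize(cv2.imread('pics/'+n)[y:y+96,x:x+64],(400,600),interpolation=2)
cv2.imwrite('pics/m2.png',np.hstack([cr('b.png',170,280),cr('b4.png',170,280)]))
```

```text
[645.53081975 -81.62622378  42.87631514] [ -0.60813709 -14.79051272  -0.68606131]
[342.50279337 211.0323947 ] [322.2384452  190.39729052]
[340.93969658 212.18029589] [320.63350583 191.81498451]
```

View pics/m2.png

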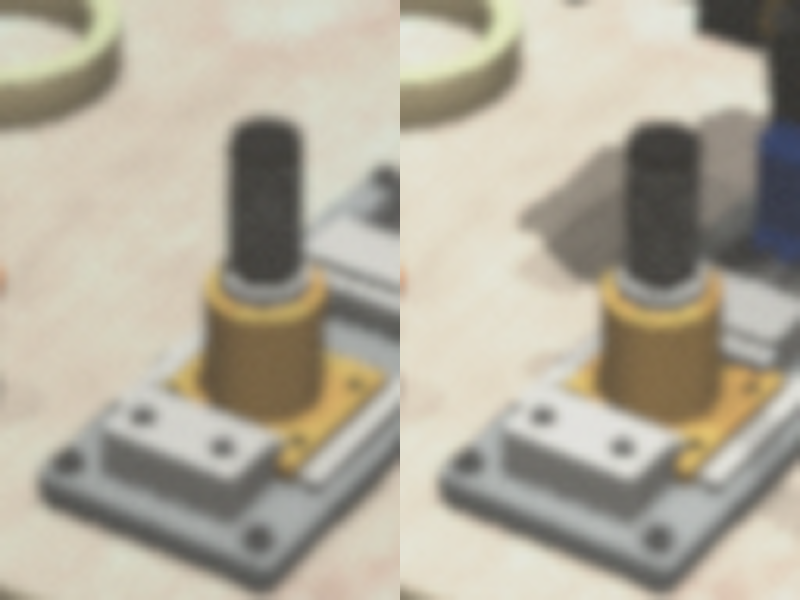

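The force rises at about 2.5 N/mm, so this is a hard stop. The bush has shifted about 2 mm and is now under the fixed jaw's lip. Next I'll back off, rise and look at the plug from above.

>>> servo_tool --plan '[[[8, 0, 0], 0], [[20, 0, 0], 0], [[0, -40, 0], 0], [[0, -45, 0], 0], [[0, -45, 0], 0], [[0, -30, 0], 0], [[0, 0, 0], 0], [[0, 0, 0], 0]]'

```text
clock: 7.65
eef_pos: [645.2, -105.3, 203.4]
tcp_rot: [-0.493, 0.492, -0.507, 0.508]
ft_force: [0.2, -0.2, -0.0]
grip_width: 0.3
```

Run:
```python
from h import *
snap('wrist','w3.png');s=robot.read_state();print(s['clock'],s['eef_pos'],s['ft_force'],R(s['tcp_rot']).round(3))
```

```text
7.7 [ 644.14333337 -105.26445629  201.56123702] [0.29263089 0.69901844 0.30501061] [[-0.03  -0.002  1.   ]
 [-1.     0.001 -0.03 ]
 [-0.001 -1.    -0.002]]
```

View pics/w3.png

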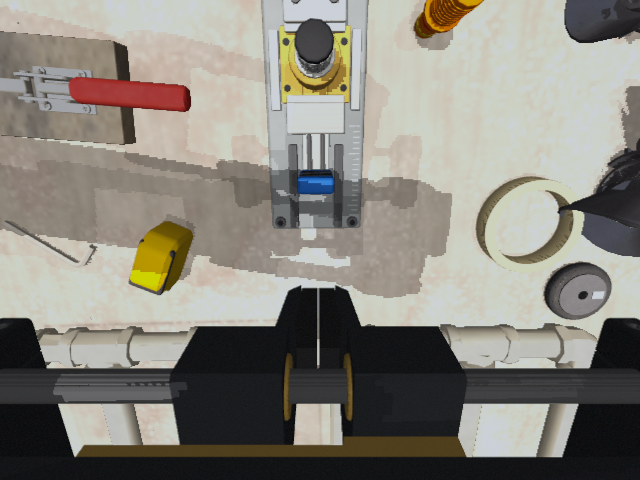

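The handle top is centred at about (314.5,38). The jaw stayed against the flange after letting go, and the tab is at (316,178).

Run:
```python
from h import *
p=atz('w3',(314.5,38),120);t=atz('w3',(315.5,176),74);print(p,t,atz('w3',(273,227),14),atz('w3',(361,227),14))
s=robot.read_state();M=R(s['tcp_rot']);print(M.T@(np.array([p[0],p[1],82])-s['eef_pos']))
```

```text
[647.49378107  23.6919756  120.        ] [644.97676502 -64.0026462   74.        ] [ 599.49029083 -123.6738419    14.        ] [ 688.88338246 -126.39857448   14.        ]
[-128.86304407  119.70848169   -0.26740848]
```

>>> servo_tool --plan '[[[-40, 0, 0], 0], [[-40, 0, 0], 0], [[-40, 0, 0], 0], [[-8, 0, 0], 0], [[0, 0, 0], 0], [[0, 0, 0], 0], [[0, 0, 0], 0], [[0, 0, 0], 0]]' --fingers 1

```text
clock: 8.5
eef_pos: [648.7, 20.5, 202.6]
tcp_rot: [0.492, -0.492, 0.508, -0.508]
ft_force: [0.7, 0.5, 0.2]
grip_width: 62.5
```

>>> servo_tool --plan '[[[0, 30, 0], 0], [[0, 30, 0], 0], [[0, 30, 0], 0], [[0, 20, 0], 0], [[0, 8, 0], 0], [[0, 0, 0], 0], [[0, 0, 0], 0]]'

```text
clock: 9.2
eef_pos: [649.8, 21.4, 86.1]
tcp_rot: [-0.493, 0.492, -0.507, 0.508]
ft_force: [0.0, 0.4, -0.5]
grip_width: 88.1
```

Run:
```python
from h import *
snap('wrist','w4.png');s=robot.read_state();print(s['clock'],s['eef_pos'],s['ft_force'],s['grip_width'])
```

```text
9.25 [650.15463711  21.53340497  86.65514326] [ 0.38919677 -0.59949237 -0.33397809] 88.26595852287218
```

View pics/w4.png

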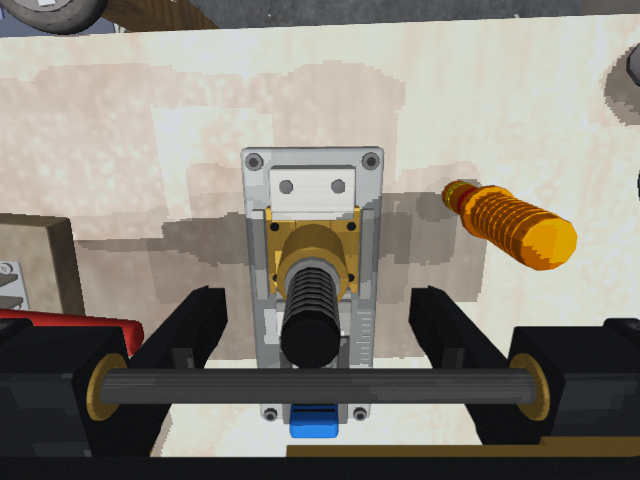

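The handle (top at about (310,340)) stands between the open fingers, and the flange is under both lips.

Run:
```python
from h import *
print(atz('w4',(310,340),120),atz('w4',(311,268),70), proj('w4',(648,22,120)))
s=robot.read_state();M=R(s['tcp_rot']);print(M.round(4))
```

```text
[647.18290059  26.21351954 120.        ] [646.96863405  33.68839379  70.        ] [312.54842006 349.25877309]
[[-3.040e-02  2.800e-03  9.995e-01]
 [-9.995e-01 -0.000e+00 -3.040e-02]
 [-1.000e-04 -1.000e+00  2.800e-03]]
```

>>> servo_tool --plan '[[[-2, 2, -3], 0], [[0, 0, 0], 0], [[0, 0, 0], 0], [[0, 0, 0], 0], [[0, 0, 0], 0], [[0, 0, 0], 0], [[0, 0, 0], 0], [[0, 0, 0], 0]]' --fingers 0 --grip_force 30

```text
clock: 10.05
eef_pos: [645.9, 24.0, 82.9]
tcp_rot: [0.492, -0.492, 0.507, -0.507]
ft_force: [-0.1, -0.9, 0.0]
grip_width: 26.1
```

>>> servo_tool --plan '[[[0, 0, 0], 0], [[0, 0, 0], 0], [[0, 0, 0], 0], [[0, 0, 0], 0]]'

```text
clock: 10.45
eef_pos: [646.3, 23.9, 83.0]
tcp_rot: [-0.493, 0.492, -0.507, 0.508]
ft_force: [2.9, -0.9, -0.4]
grip_width: 23.1
```

>>> servo_tool --plan '[[[0, 0, 0.7], 0], [[0, -2, 0], 0], [[0, -2, 0], 0], [[0, -2, 0], 0], [[0, -2, 0], 0], [[0, 0, 0], 0], [[0, 0, 0], 0]]'

```text
clock: 11.15
eef_pos: [646.5, 23.9, 91.1]
tcp_rot: [0.492, -0.492, 0.507, -0.507]
ft_force: [-0.8, -0.1, -4.1]
grip_width: 23.2
```

>>> servo_tool --plan '[[[0, -2, 0], 0], [[0, -2, 0], 0], [[0, -2, 0], 0], [[0, -2, 0], 0], [[0, -2, 0], 0], [[0, -2, 0], 0], [[0, 0, 0], 0], [[0, 0, 0], 0]]'

```text
clock: 11.95
eef_pos: [647.3, 23.9, 103.9]
tcp_rot: [-0.493, 0.492, -0.507, 0.508]
ft_force: [-0.6, -0.6, -0.8]
grip_width: 23.2
```

Run:
```python
from h import *
snap('side','b5.png');snap('scene','a5.png');s=robot.read_state();print(s['clock'],s['eef_pos'],s['ft_force'],s['grip_width'])
def cr(n,y,x): return cv2.resize(cv2.imread('pics/'+n)[y:y+96,x:x+64],(400,600),interpolation=2)
cv2.imwrite('pics/m3.png',np.hstack([cr('b5.png',170,280),cr('a5.png',190,310)]))
```

```text
12.05 [647.16297247  23.94368328 103.82754171] [-1.02408812 -0.29562315 -0.60271418] 23.270420939728734
```

View pics/m3.png

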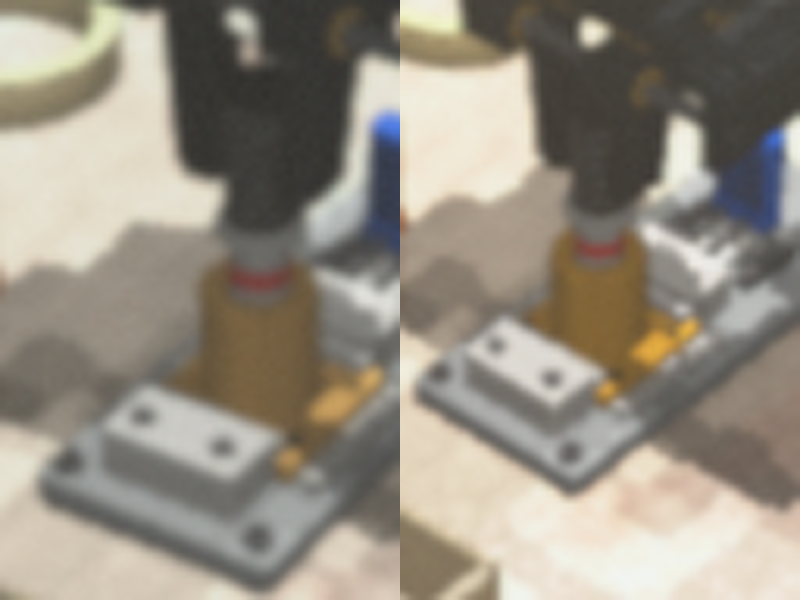

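The red ring is fully out, with about 5 mm of steel showing below it and no yellow. The bush and jaw are still seated. I'll lift 2 mm more to centre it in the window.

>>> servo_tool --plan '[[[0, -1, 0], 0], [[0, -1, 0], 0], [[0, 0, 0], 0], [[0, 0, 0], 0], [[0, 0, 0], 0], [[0, 0, 0], 0], [[0, 0, 0], 0], [[0, 0, 0], 0]]'

```text
clock: 12.85
eef_pos: [646.4, 23.9, 104.6]
tcp_rot: [0.492, -0.493, 0.508, -0.507]
ft_force: [0.5, -0.1, -5.5]
grip_width: 23.4
```

Run:
```python
from h import *
snap('side','b6.png')
cv2.imwrite('pics/m4.png',cv2.resize(cv2.imread('pics/b6.png')[170:266,280:380],(600,576),interpolation=2))
s=robot.read_state();print(s['clock'],s['eef_pos'],s['ft_force'],s['grip_width'])
```

```text
12.9 [646.3656982   23.92072097 104.65821196] [-0.28720454 -0.22048145 -5.73411406] 22.88166752723403
```

View pics/m4.png

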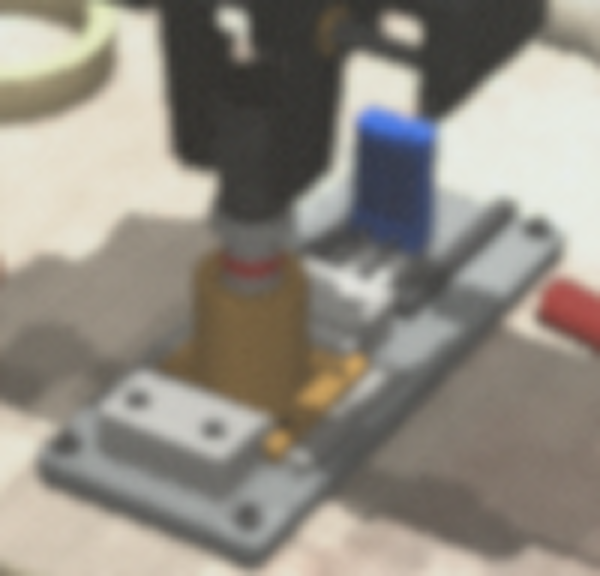

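```bash
python3 -c "
from cell import robot
s=robot.read_state();print(abs(s['dq']).max());robot.job_done()"
```

```text
0.0029248032905354127
the job is handed in; nothing more can be done
```

The job is handed in at about 13 s, with the jaw shut on the bush and the gauge held about 20–22 mm above the rim. `job_done` reports no verdict, so these figures come from my own checks.

- **Closing the jaw:** I pushed the blue tab from behind with closed fingers, about 34 mm, until the jaw stopped on the bush. I then kept pushing a few millimetres, up to 14.8 N, and let go. Later pictures show the jaw still shut and the flange under both lips.
- **Drawing the gauge:** I gripped the steel gauge's black handle at 30 N and drew it straight up, about 21–22 mm by TCP reading; bush play could take off up to 1.4 mm.
- **Last checks:**
  - **Picture:** The red ring is clear of the rim with bare shank below it, and no yellow shows. The bush sits flat between the jaws.
  - **Arm:** Joint speeds were practically zero, and the finger opening of 23 mm matches the handle.
- **Disagreements:**
  - **Wrist force:** It read about −1 N straight after the main lift and −5.7 N after the last 2 mm. I put that down to pad drag and noise.
  - **Final height:** That last 2 mm raised the TCP by only about 0.8 mm, still well inside the window.
- **Not checked:** I did not measure the tape measure, wheel or brush again, but the arm never came near them.

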